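Check the bench caliper with its setting plate and put the plate away

TASK

Do the morning check of the tablet caliper on the pharmacy bench: slide its jaw open, lay the steel setting plate flat between the jaws, and close the jaw gently on it by pressing the orange spring tab until both jaws bear on the plate and the tab has sunk a good half of its travel; keep it pressed for about a second. Then slide the jaw wide open again and put the plate away by sliding it flat, blade first, fully home into the slot of the wooden holder. Leave the bottle, the jar and the mortar alone.

Things in the scene. Friction and masses are not known exactly. Their poses are not given: they have to be found in the camera images.
- caliper: Bench caliper, fixed; place and yaw change. Origin on the bench. Own axes: x away from the robot at yaw 0, y the way the moving jaw opens, z up. Along its far side a steel beam (x 45-75, y -88 to 130 mm, 22 to 30 mm high) carries a grey carriage (x 42-82, 46 mm long in y, 33 mm high) with the orange tab on top. Bare bench between the jaws.
- fixed_jaw: Fixed jaw, dark steel, sticking out from the beam towards the robot. Same origin and axes as caliper: its measuring face is the plane y = -40 mm, looking to +y, x from -20 to 45 mm. 14 mm thick, from 1 to 20 mm above the bench.
- moving_jaw: Sliding jaw, like the fixed one and facing it. Its origin is that of caliper shifted along the caliper's y by carriage; its measuring face is y = -40 mm of its own frame, looking to -y, x from -20 to 45 mm, 14 mm thick, 1 to 20 mm above the bench.
- carriage (a joint): Gap between the jaws in m: 0 shut, 0.080 fully open (stop). About 1.5 N of friction; stays where left. Starts between 0.008 and 0.030, too narrow for the plate. Shut on the plate it reads 0.036. Pushing the tab towards the caliper's +y opens it, towards -y closes it.
- tab (a joint): How far the orange tab is pressed in towards the fixed jaw (-y) relative to the carriage, in m: 0 at rest, 0.010 fully in (hard stop). Spring of 800 N/m: the first 2 mm only overcome the carriage's friction; with the plate between the jaws 6 mm gives about 3 N on it. Springs back when let go; rigid towards +y.
- tab_top (a point): Centre of the top edge of the orange tab: upright paddle 32 mm wide (caliper x), 8 mm thick (caliper y), from 35 to 75 mm above the bench. Push it from either side or straddle it with open fingers. Moves with the tab: in the caliper's frame at x = 62 mm, y = -6 mm + carriage - tab.
- plate: Setting plate, loose: flat steel 90 (x) x 36 (y, the measured width) x 6 mm. Origin: centre of its underside, z up. A square blue knob 22 x 22 mm stands on it at x = -28 mm, y = 0, 6 to 46 mm above the underside. The blade end is +x. 0.14 to 0.25 kg. Starts flat on the bench, blade away from the robot within 0.5 rad.
- knob_top (a point): Centre of the top of the plate's blue knob, 46 mm above the plate's underside.
- holder: Wooden slotted holder, fixed, 88 mm wide (y), 22 mm high, x -27 to 41 mm; place and yaw change, left or right of the caliper. Origin on the bench. Plate fully home: blade end against the slot's end wall, plate origin at x = -22, y = 0 mm in this frame, its x along this x, knob outside, 12 mm before the mouth.
- slot_mouth (a point): Centre of the slot's mouth, at x = -27 mm, y = 0 of the holder, 6 mm above the bench. The flat slot is 40 mm wide (y), 12 mm high with the bench as its floor, opens towards the holder's -x and ends at a wall 50 mm in. Two brass guide cheeks, 10 mm high, splay out 15 mm in front of it.
- amber_bottle: Bystander: amber bottle, 54 mm across, 85 mm high, loose. Origin: centre of the underside.
- ointment_jar: Bystander: white jar with green cap, 60 mm across, 50 mm high, loose. Origin: centre of the underside.
- mortar: Bystander: white ceramic mortar bowl, 90 mm across, 55 mm high, loose. Origin: centre of the underside.
- spot (a point): Point on the bench between the jaws, beside the fixed one (x = -15, y = -8 mm in the caliper's frame), where the plate's origin is well placed, its x along the caliper's x: 14 mm off the fixed jaw, blade between the jaws and clear of the beam, knob in front of them. 15 mm either way along x is still good.
Things that resemble listed ones, but are neither listed nor needed, are in the scene too. Several things look just like the holder: the one meant starts farthest from the robot's base.

How it is judged (in metres and radians):
On the way, in this order (a step that is already met when the one before it is completed fails the run):
1. the jaw is opened wider than the plate (value of joint carriage above 0.039 m), for 0.1 s.
2. the plate lies flat between the jaws (x of plate in the frame of caliper between -0.037 and 0.002 m and y of plate in the frame of fixed_jaw above -0.026 m and y of plate in the frame of moving_jaw below -0.054 m and height (world z) of plate below 0.003 m and angle between plate's own z axis and vertical below 0.06 rad), for 0.2 s.
3. the jaw is pressed shut on the plate by the tab and the force registers on both jaws (contact force between moving_jaw and plate above 1.5 N and contact force between fixed_jaw and plate above 1 N and value of joint tab above 0.004 m and angle between the x axis of plate and the x axis of caliper, either way round below 0.06 rad and height (world z) of plate below 0.003 m and angle between plate's own z axis and vertical below 0.06 rad), for 0.7 s.
4. the jaw is slid wide open again (value of joint carriage above 0.055 m), for 0.1 s.
At the end, for the whole second after the job is handed in: The plate lies flat and at rest in the holder's slot, blade first, within 5 mm of fully home and 0.1 rad of straight, and the caliper jaw stands wide open (gap over 55 mm) (x of plate in the frame of holder between -0.027 and -0.018 m and y of plate in the frame of holder between -0.006 and 0.006 m and angle between the x axis of plate and the x axis of holder, either way round below 0.1 rad and angle between plate's own z axis and vertical below 0.06 rad and height (world z) of plate below 0.003 m and linear speed of plate below 0.01 m/s and value of joint carriage above 0.055 m); the robot touches nothing.
It fails at once if the plate is squeezed by the jaws with more than 18 N (contact force between any of moving_jaw, fixed_jaw and plate above 18 N).
It fails at once if the bottle, jar or mortar is moved more than 25 mm or tipped (distance of any of amber_bottle, ointment_jar, mortar from where it was at the start of the episode above 0.025 m or angle between any of amber_bottle, ointment_jar, mortar's own z axis and vertical above 0.4 rad).
It also fails if it takes over 72 s, if anything falls off the work surface, if the arm or the gripper's body presses on something with over 40 N, if the wrist force passes 120 N, or if a joint passes its speed limit or range.

ROBOT

A 6-joint arm with a two-finger parallel gripper is mounted at the origin on the work surface. World frame = base frame: x ahead of the robot, y to its left, z up, the work surface at z = 0. Lengths are in mm, angles in rad, forces in N, time in s.
With the tool pointing down it reaches from about 275 to 825 mm from the base axis. Payload 4.9 kg.
Tool frame: the origin (TCP) lies at the very end of the fingers, on their centre line; the grasp point (between the pads) lies 19 mm behind it; z points along the fingers, y is the line along which they close (so a half turn about z gives the same grasp; the last joint's range is limited). The gripper opens to 85 mm and grips with 20 to 120 N. Pads are 22 mm wide; open, the fingers measure 114 mm over their backs; the gripper's body (76 mm by 85 mm) begins 54 mm behind the grasp point. The pads swing forward as they close: fully open they stand 13 mm farther back than shut.
Start: joints at [1.028, 0.326, -0.193, 1.052, 0, 1.437], TCP at [218.626, 504.699, 231.281] pointing down, gripper open.
Joint ranges: [-2.65, 2.65], [-0.97, 1.79], [-1.3, 1.35], [-1.93, 2.1], [-1.47, 1.37], [-3.14, 3.14]. Speed limits (rad/s): [2.57, 2.57, 3.14, 3.14, 3.14, 3.14].

INTERFACE

Orientations are given as [roll, pitch, yaw] about the fixed x, y, z axes, in that order (R = Rz(yaw) Ry(pitch) Rx(roll)).
In Python, from bench import bot, solve_ik, imaging gives the robot as it stands. Calls block until the motion is done:
- bot.move_ptp(position, orientation): joint-space move of the TCP to a pose.
- bot.movel(position, rot=None, max_speed=150, threshold=None): straight line of the TCP; rot=None keeps the orientation; max_speed is the mean speed in mm/s. With threshold (N) it stops when the force on the tool has changed by that much, and returns True; else False.
- bot.move_j(angles): joint-space move.
- bot.grip(opening, effort=None): opening from 0.0 (shut) to 1.0 (fully open); effort is the grip in N (None keeps the last); returns when the fingers have stopped.
- bot.dwell(seconds).
- solve_ik(position, orientation): joint angles nearest the present ones, or None.
- bot.get_state(): the state.
- imaging.capture(name): name is "scene" or "top" or "wrist"; returns the picture (480x640x3 uint8, blue, green, red); there is no depth.
- imaging.camera_model(name): a dict with "K" (3x3 intrinsics, pixels), "position" and "rotation" of the camera in the world. Camera axes: x right, y up, looking along -z (the intrinsics and any distortion apply to the point x, -y, -z); pixel columns grow to the right and rows downward; lengths in mm; the calibration is good to about 2 mm. A picture is of the moment at which its call begins: read the wrist's pose just before it. camera_model takes no time and is no camera call; for the wrist camera it gives the pose at the moment of the call.
A pose or a line that the arm cannot do raises bot.IKError and nothing moves.
- bot.sign_off(): hands the job in; it is judged then, once.
The state is a dict: "t": time; "qpos": joint angles; "joint_velocities": joint speeds; "effort": joint torques, N m; "tcp_pos": TCP position; "orientation": TCP orientation; "contact_force": force on the tool from outside, world axes, zero at the start; "wrist_torque": the same for the moment, N m; "opening": opening from 0.0 (shut) to 1.0 (fully open); "gripper_force": force on a finger pad.
Only numpy, scipy, OpenCV 4.12 (cv2) and the standard library are available. Lean on these libraries where they do the work, as an engineer would, in place of code of your own. Each camera call takes 0.05 s, during which the arm holds its last target. There are 200 camera calls.

## Working session

There is one attempt and no reset: what is moved stays moved. The work goes in short steps, each a Python script; the robot and the scene stay as the last script left them, time stands still between calls to the robot, and variables do not carry over. Pictures are saved under pics/ and viewed, at most 10 in all, crops included, and the job is handed in when it is done.

```bash
ls; mkdir -p pics
python3 - <<'E'
from bench import bot, solve_ik, imaging
import cv2
for n in("scene","top"):
    cv2.imwrite(f"pics/{n}0.png",imaging.capture(n)); m=imaging.camera_model(n); print(n,m)
print(bot.get_state())
E
```

```text
pics
scene {'K': array([[516.37037307,   0.        , 324.54665298],
       [  0.        , 516.37037307, 241.93316821],
       [  0.        ,   0.        ,   1.        ]]), 'position': array([1070.79437165,  343.55118416,  998.47404379]), 'rotation': array([6.01767659e-01, 1.09943006e-03, 2.13275768e+00])}
top {'K': array([[444.4487163 ,   0.        , 317.61941917],
       [  0.        , 444.4487163 , 240.51743639],
       [  0.        ,   0.        ,   1.        ]]), 'position': array([366.3678272 , -11.18349427, 969.06075637]), 'rotation': array([ 0.17104207,  0.00900188, -1.58975537])}
{'t': 0.1, 'qpos': array([ 1.02782085e+00,  3.26865105e-01, -1.93468900e-01,  1.05206266e+00,
       -1.86205762e-05,  1.43661262e+00]), 'joint_velocities': array([ 0.00058235, -0.0005904 ,  0.00263546, -0.00012215, -0.00062967,
       -0.00088587]), 'effort': array([ 2.50433848e-03, -4.44238079e+01,  2.63039500e+01,  7.77865673e-03,
        3.45935564e-05, -1.77287296e-05]), 'tcp_pos': array([218.33092435, 504.22102192, 230.58840265]), 'orientation': array([-3.14000421e+00, -1.95641850e-04,  2.73280074e+00]), 'contact_force': array([0.0757613 , 0.36275388, 0.91478926]), 'wrist_torque': array([ 0.00933566,  0.05371063, -0.0399965 ]), 'gripper_force': 0.0, 'opening': 1.0033875240684982}
```

View pics/top0.png

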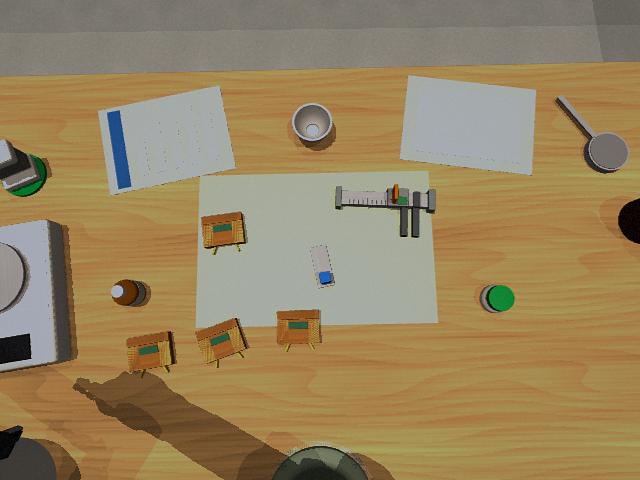

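View pics/scene0.png

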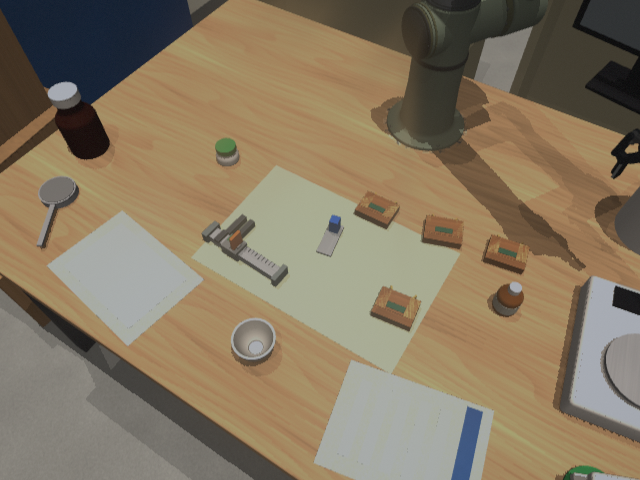

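The top view has world +x pointing up and +y pointing left. The caliper is at about (395,200) with its beam running left, the plate at (322,267) with its knob at (326,278), the candidate target holder at (223,230), the mortar at (312,123), the bottle at (127,292) and the jar at (498,298).

```bash
cat > h.py <<'E'
from bench import bot, solve_ik, imaging
import numpy as np, cv2
from scipy.spatial.transform import Rotation as R
from scipy.optimize import least_squares
def cam(n):
    m=imaging.camera_model(n); r=np.array(m["rotation"])
    return m["K"],np.array(m["position"]),(R.from_euler('xyz',r).as_matrix() if r.size==3 else r.reshape(3,3))
def back(c,px,z):
    K,p,Rm=c; d=np.linalg.inv(K)@[px[0],px[1],1]; d=Rm@(d*[1,-1,-1])
    return p+d*(z-p[2])/d[2]
def proj(c,X):
    K,p,Rm=c; q=(np.atleast_2d(X)-p)@Rm*[1,-1,-1]; q=q@K.T; return q[:,:2]/q[:,2:]
def place(pose,pts):
    x,y,a=pose; P=np.array(pts,float); c,s=np.cos(a),np.sin(a)
    return np.c_[x+c*P[:,0]-s*P[:,1], y+s*P[:,0]+c*P[:,1], P[:,2]]
def fit(c,pts,px,g):
    r=least_squares(lambda v:(proj(c,place(v,pts))-px).ravel(),g,x_scale=[10,10,.1])
    return r.x, np.abs(r.fun).max()
E
python3 - <<'E'
from h import *
c=cam("top")
for n,px,z in [("H1",(223,230),22),("H2",(150,350),22),("H3",(221,341),22),("H4",(299,326),22),("knob",(326,277),46),("blade",(318,247),6),("beamL",(336,198),25),("beamR",(435,200),25),("tab",(396,191),75),("bottle",(120,292),85),("jar",(502,298),50),("mortar",(312,118),55)]:
    X=back(c,px,z); print(n,X.round(),np.hypot(*X[:2]).round(),proj(cam("scene"),X).round())
print([(a.round(2)) for a in cam("wrist")])
bot.move_ptp([430,-60,330],[np.pi,0,np.pi/2]); print(bot.get_state()["t"])
print(bot.get_state()["tcp_pos"],[(a.round(2)) for a in cam("wrist")])
cv2.imwrite("pics/w1.png",imaging.capture("wrist")); np.save("w1.npy",np.array(cam("wrist"),dtype=object))
E
```

```text
H1 [558. 200.  22.] 592.0 [[397. 304.]]
H2 [306. 347.  22.] 463.0 [[506. 251.]]
H3 [322. 200.  22.] 379.0 [[444. 228.]]
H4 [349.  37.  22.] 351.0 [[377. 206.]]
knob [449. -22.  46.] 449.0 [[335. 218.]]
blade [518.  -6.   6.] 518.0 [[324. 252.]]
beamL [623. -48.  25.] 625.0 [[283. 272.]]
beamR [ 614. -264.   25.] 668.0 [[209. 227.]]
tab [ 622. -171.   75.] 645.0 [[235. 235.]]
bottle [423. 388.  85.] 575.0 [[513. 284.]]
jar [ 398. -381.   50.] 551.0 [[226. 144.]]
mortar [797.   1.  55.] 797.0 [[252. 340.]]
[array([[419.86,   0.  , 321.85],
       [  0.  , 419.86, 238.27],
       [  0.  ,   0.  ,   1.  ]]), array([147.85, 533.86, 374.24]), array([[ 0.4 , -0.88, -0.27],
       [ 0.92,  0.38,  0.12],
       [-0.  , -0.3 ,  0.95]])]
2.2833
[430.09197745 -59.40887033 329.89991838] [array([[419.86,   0.  , 321.85],
       [  0.  , 419.86, 238.27],
       [  0.  ,   0.  ,   1.  ]]), array([429.26,  15.86, 473.54]), array([[ 1.  , -0.  , -0.  ],
       [ 0.  ,  0.95,  0.3 ],
       [ 0.  , -0.3 ,  0.95]])]Traceback (most recent call last):
  File "<stdin>", line 8, in <module>
ValueError: could not broadcast input array from shape (3,3) into shape (3,)
```

View pics/w1.png

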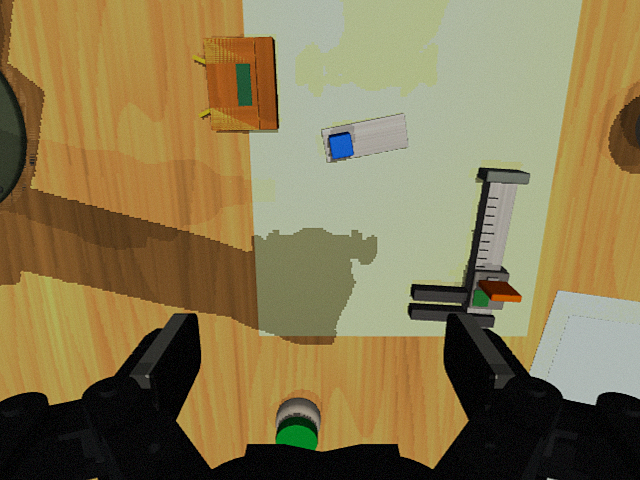

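The wrist view shows the plate at (322-408, 114-162) with its knob at (341,146). The caliper is at (410-528, 170-325) with its jaw tips at (410,293) and (409,312), and the tab is at (500,291).

Run:
```python
from h import *
im=cv2.imread("pics/w1.png")[105:335,310:540]
cv2.imwrite("pics/w1c.png",cv2.resize(im,None,fx=2.6,fy=2.6,interpolation=cv2.INTER_CUBIC))
```

```text
(no output)
```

View pics/w1c.png

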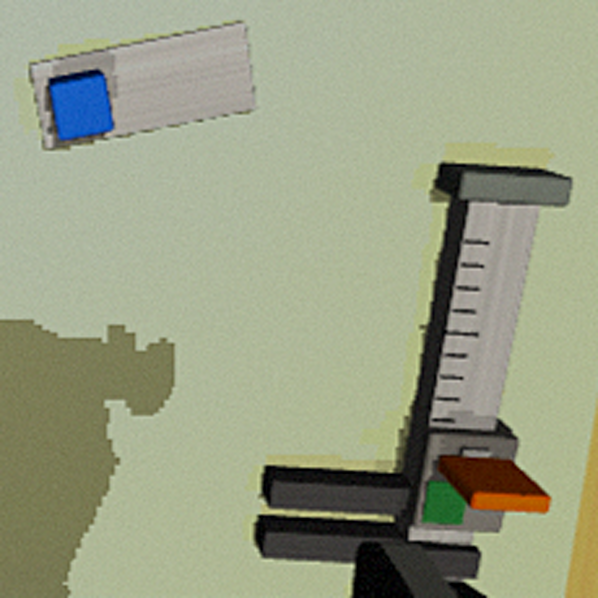

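Run:
```python
from h import *
c=cam("wrist")
f=lambda L:np.array(L,float)/2.6+[310,105]
pp=[(-45,18,6),(45,18,6),(45,-18,6),(-45,-18,6),(-39,11,46),(-17,11,46),(-17,-11,46),(-39,-11,46)]
px=f([(31,63),(245,22),(255,110),(45,149),(50,80),(102,73),(112,132),(63,140)])
v,e=fit(c,pp,px,[475,-10,.2]); print("plate",v,e,(proj(c,place(v,pp))-px).round(1).tolist())
cp=f([(275,474),(275,507),(266,523),(266,556),(475,493),(547,496),(550,511),(475,511),(468,205),(430,425),(540,207),(497,430)])
def mod(u):
    g=u[3]
    P=[(-20,-26+g,20),(-20,-40+g,20),(-20,-40,20),(-20,-54,20),(46,-2+g,75),(78,-2+g,75),(78,-10+g,75),(46,-10+g,75),(45,u[4],30),(45,u[5],30),(75,u[6],30),(75,u[7],30)]
    return (proj(c,place(u[:3],P))-cp)
r=least_squares(lambda u:mod(u).ravel(),[560,-190,0,15,120,30,120,30],x_scale=[10,10,.1]+[10]*5,loss='soft_l1')
print("cal",r.x.round(3)); print(mod(r.x).round(1).tolist())
# look at holder
bot.move_ptp([540,120,300],[np.pi,0,np.pi/2+np.pi]); 
print(bot.get_state()["t"],cam("wrist")[1])
im=imaging.capture("wrist"); cv2.imwrite("pics/w2.png",im)
```

```text
plate [ 4.77086472e+02 -1.61795479e+01  1.79710042e-01] 1.758952225922087 [[-0.5, -0.3], [0.2, -0.0], [0.3, -0.0], [-0.0, -0.3], [-0.5, 1.2], [1.4, -0.2], [1.0, -0.7], [-1.8, 0.2]]
cal [ 5.60368e+02 -1.72607e+02 -3.40000e-02  7.42400e+00  1.12345e+02
  1.56390e+01  1.12499e+02  1.42960e+01]
[[-0.9, 3.5], [-2.1, 1.6], [0.7, 1.1], [-0.4, -1.1], [-0.8, -0.9], [2.1, -1.1], [-0.4, 0.1], [-2.0, -0.8], [0.1, 0.0], [1.6, 0.1], [0.5, 0.1], [2.0, 0.2]]
4.6667 [539.19806678  42.92879617 443.68292481]
```

View pics/w2.png

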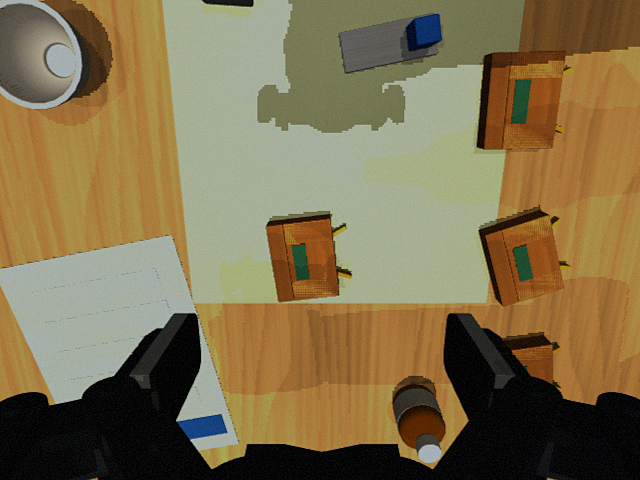

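The holder's top face has corners at about (269,221), (332,213), (340,293) and (277,301). Its mouth and cheeks face right, which is -x, towards the robot. Next I fit the holder and look at the caliper from closer.

Run:
```python
from h import *
c=cam("wrist")
hp=[(41,-44,22),(-27,-44,22),(-27,44,22),(41,44,22)]
hx=np.array([(269,221),(332,213),(340,293),(277,301)])
v,e=fit(c,hp,hx,[558,200,.1]); print("holder",v,e,(proj(c,place(v,hp))-hx).round(1).tolist())
bot.move_ptp([570,-190,300],[np.pi,0,np.pi/2+np.pi]); 
print(bot.get_state()["t"])
c=cam("wrist"); im=imaging.capture("wrist"); cv2.imwrite("pics/w3.png",im)
q=proj(c,place([560,-173,-.034],[(-20,-47,20),(62,0,75),(60,60,30)])); print(q)
m=q.mean(0).astype(int); x0,y0=max(m[0]-120,0),max(m[1]-90,0)
print(x0,y0); cv2.imwrite("pics/w3c.png",cv2.resize(im[y0:y0+180,x0:x0+240],None,fx=3.3,fy=3.3,interpolation=cv2.INTER_CUBIC))
```

```text
holder [5.51593747e+02 1.95760639e+02 9.93741177e-02] 2.6710945604190215 [[-1.7, 0.5], [0.5, 2.2], [-0.1, -0.3], [1.4, -2.7]]
5.9083
[[353.72579022 156.20474769]
 [264.33778725 212.48965256]
 [272.29585322 257.9351481 ]]
176 118
```

View pics/w3c.png

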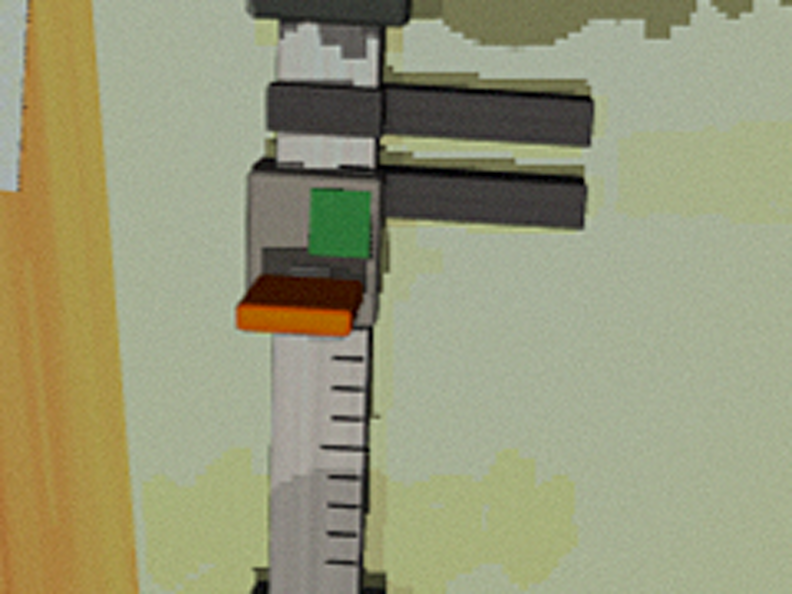

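Run:
```python
from h import *
c=cam("wrist")
cp=np.array([(584,228),(583,180),(592,146),(588,98),(354,309),(238,307),(238,329),(350,333),(380,25),(361,580),(278,25),(270,580)])/3.3+[176,118]
def mod(u):
    g=u[3]
    P=[(-20,-26+g,20),(-20,-40+g,20),(-20,-40,20),(-20,-54,20),(46,-10+g,75),(78,-10+g,75),(78,-2+g,75),(46,-2+g,75),(45,u[4],30),(45,u[5],30),(75,u[6],30),(75,u[7],30)]
    return (proj(c,place(u[:3],P))-cp)
r=least_squares(lambda u:mod(u).ravel(),[560,-172,0,8,-80,60,-80,60],x_scale=[10,10,.1]+[10]*5,loss='soft_l1')
print("cal",r.x.round(3)); print(mod(r.x).round(1).tolist())
```

```text
cal [ 5.59039e+02 -1.74262e+02 -5.20000e-02  1.08710e+01 -7.23320e+01
  1.03021e+02 -7.07200e+01  1.04644e+02]
[[0.3, -0.4], [1.7, 0.4], [-0.2, -0.1], [2.1, 0.2], [-0.1, -0.2], [-0.4, -1.5], [-0.4, 0.4], [0.9, 1.1], [-0.7, -0.0], [0.0, 0.0], [-1.3, -0.0], [-0.3, -0.0]]
```

```bash
cat >> h.py <<'E'
CAL=(559.3,-174.1,-.05); HOL=(551.6,195.8,.099); PLA=(477.1,-16.2,.180)
def tp(F,x,y,z): return place(F,[(x,y,z)])[0]
def rpy(a): return [np.pi,0,a+np.pi if a+np.pi<np.pi else a-np.pi]
def st(*k):
    s=bot.get_state(); print(round(s["t"],2),s["tcp_pos"].round(1),s["contact_force"].round(2),round(s["opening"],3),round(s["gripper_force"],1))
E
python3 - <<'E'
from h import *
o=rpy(CAL[2])
bot.grip(.55,40)
bot.move_ptp(tp(CAL,62,5,130),o); st()
print(bot.movel(tp(CAL,62,5,46),max_speed=100,threshold=8)); st()
print(bot.movel(tp(CAL,62,87,46),max_speed=50,threshold=10)); st()
bot.movel(tp(CAL,62,81,46),max_speed=80)
bot.movel(tp(CAL,62,81,130),max_speed=150); st()
c=cam("top"); im=imaging.capture("top"); print(proj(c,tp(CAL,62,64,75)))
cv2.imwrite("pics/t2.png",cv2.resize(im[160:310,170:450],None,fx=2.8,fy=2.8,interpolation=cv2.INTER_CUBIC))
E
```

```text
7.91 [ 621.7 -172.4  130.4] [ 0.17  0.49 -0.33] 0.547 0.0
False
8.9 [ 622.  -172.4   46.7] [-0.06  0.08  0.52] 0.55 0.0
False
10.69 [625.1 -90.2  45.8] [-0.68 -0.42 -0.11] 0.547 0.2
11.65 [624.7 -96.1 129.3] [ 0.24 -0.61 -0.35] 0.548 0.0
[[368.21525786 190.45139823]]
```

View pics/t2.png

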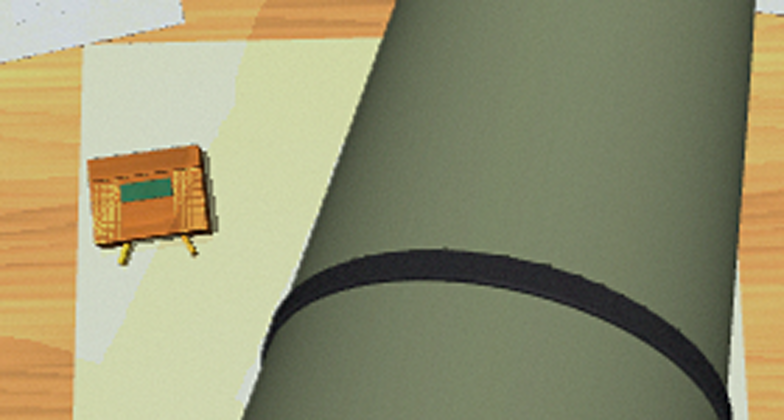

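Run:
```python
from h import *
c=cam("top")
hp=[(41,44,22),(41,-44,22),(-27,-44,22),(-27,44,22)]
hx=np.array([(88,160),(200,146),(212,235),(95,248)])/2.8+[170,160]
v,e=fit(c,hp,hx,HOL); print("holder",v,e,(proj(c,place(v,hp))-hx).round(1).tolist())
o=rpy(PLA[2])
bot.move_ptp(tp(PLA,-28,0,90),o)
im=imaging.capture("scene"); cs=cam("scene")
hsv=cv2.cvtColor(im,cv2.COLOR_BGR2HSV)
q=proj(cs,[tp(CAL,62,-6+g,55) for g in(10,68)]); print(q.round(0).tolist())
m=cv2.inRange(hsv,(3,180,90),(16,255,255)); m[:,:195]=0;m[:,300:]=0;m[:200]=0;m[300:]=0
n,_,s,cc=cv2.connectedComponentsWithStats(m); print([(s[i][4],cc[i].round(0)) for i in range(1,n) if s[i][4]>15])
bot.movel(tp(PLA,-28,0,20),max_speed=80,threshold=8); st()
bot.grip(0,40); st()
bot.movel(tp(PLA,-28,0,75),max_speed=80); st()
cv2.imwrite("pics/s3.png",imaging.capture("scene"))
```

```text
holder [5.49760235e+02 1.98570731e+02 1.07803461e-01] 0.9377287883988004 [[0.3, 0.6], [0.3, 0.6], [-0.9, -0.8], [0.4, -0.3]]
[[236.0, 239.0], [256.0, 252.0]]
[]
13.57 [449.9 -21.3  20.3] [-0.33  0.84  0.27] 0.547 0.0
13.92 [450.  -21.2  20.6] [0.03 0.59 6.25] 0.253 39.6
14.76 [449.1 -21.1  74.6] [ 0.4  -0.94 -2.79] 0.247 39.1
```

Run:
```python
from h import *
im=cv2.imread("pics/s3.png")[140:340,190:440]
cv2.imwrite("pics/s3c.png",cv2.resize(im,None,fx=3,fy=3,interpolation=cv2.INTER_CUBIC))
```

```text
(no output)
```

View pics/s3c.png

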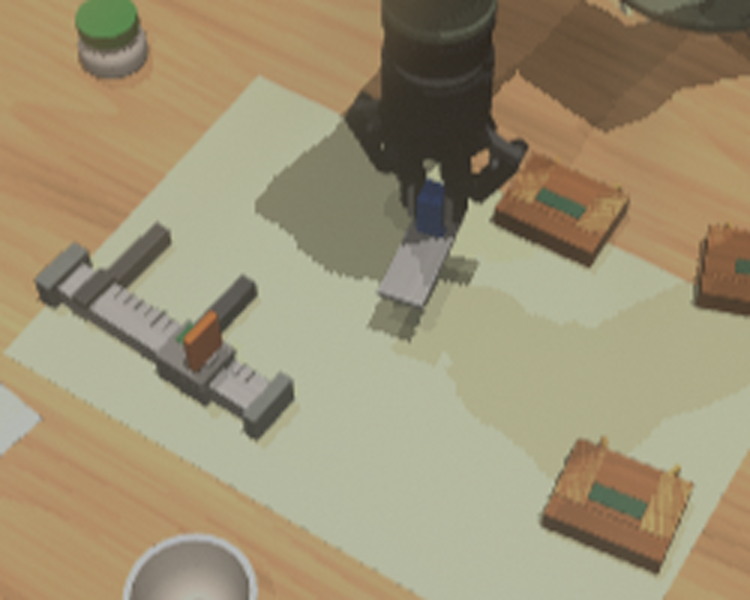

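Run:
```python
from h import *
o=rpy(CAL[2])
bot.move_ptp(tp(CAL,-48,-13,70),o)
print(bot.movel(tp(CAL,-48,-13,20),max_speed=50,threshold=7)); st()
bot.grip(.5,40); st()
bot.movel(tp(CAL,-48,-13,110),max_speed=120)
bot.grip(.55); bot.move_ptp(tp(CAL,62,72,120),o)
bot.movel(tp(CAL,62,72,46),max_speed=100,threshold=8); st()
n=np.array([-np.sin(CAL[2]),np.cos(CAL[2])])
f=lambda:np.mean([(bot.dwell(.03),bot.get_state()["contact_force"][:2]@n)[1] for _ in range(4)])
f0=f(); print("f0",f0)
print(bot.movel(tp(CAL,62,24,46),max_speed=50,threshold=6)); st(); print(f()-f0)
for y in np.arange(22,-1,-1.5):
    bot.movel(tp(CAL,62,y,46),max_speed=20); d=f()-f0; print(y,round(d,2),end=' | ')
    if d>4.6: break
st()
cv2.imwrite("pics/s4.png",imaging.capture("scene"))
```

```text
True
16.48 [ 510.2 -184.3   20.5] [0.34 0.08 5.17] 0.249 39.4
16.82 [ 508.9 -183.7   19.4] [ 0.07 -0.19 -0.47] 0.5 0.0
19.47 [ 625.3 -105.6   46.6] [-0.37 -0.6  -0.31] 0.553 0.0
f0 0.2841701289315625
False
20.71 [ 622.3 -153.1   45.9] [-0.11  0.12  0.12] 0.551 0.4
0.7336750692097076
22.0 1.12 | 20.5 1.11 | 19.0 1.03 | 17.5 1.89 | 16.0 1.67 | 14.5 1.97 | 13.0 1.8 | 11.5 2.17 | 10.0 2.34 | 8.5 1.78 | 7.0 2.75 | 5.5 3.63 | 4.0 4.66 | 25.82 [ 621.3 -172.9   45.9] [-1.83  5.41  0.49] 0.548 2.3
```

Run:
```python
from h import *
bot.movel(tp(CAL,62,3,46),max_speed=20); bot.dwell(1.4); st()
print(bot.movel(tp(CAL,62,88,46),max_speed=60,threshold=10)); st()
bot.movel(tp(CAL,62,81,46),max_speed=80)
bot.movel(tp(CAL,62,81,125),max_speed=150)
bot.grip(.5); bot.move_ptp(tp(CAL,-48,-22,110),rpy(CAL[2])); st()
im=imaging.capture("scene"); cv2.imwrite("pics/s5.png",im)
cv2.imwrite("pics/s5c.png",np.hstack([cv2.resize(a[150:310,190:320],None,fx=3,fy=3,interpolation=cv2.INTER_CUBIC) for a in(cv2.imread("pics/s4.png"),im)]))
```

```text
27.52 [ 621.3 -173.7   45.9] [-2.13  5.08  0.42] 0.548 2.6
False
29.09 [625.  -89.2  45.7] [-0.39  0.72  0.42] 0.55 0.0
30.9 [ 510.5 -194.   110.1] [ 0.37 -0.27  0.02] 0.5 0.0
```

View pics/s5c.png

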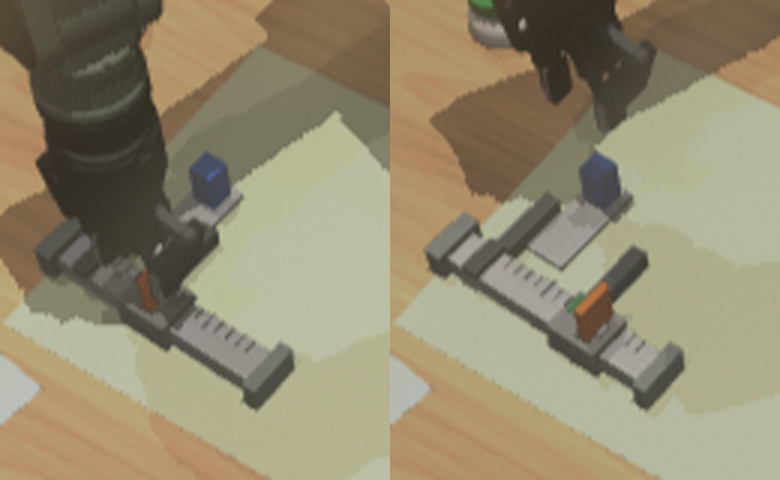

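Step 3 was done (left, jaw shut with the tab pressed). On the right, the jaw is wide open again with the plate flat against the fixed jaw. Now a close look at the holder before inserting.

Run:
```python
from h import *
import pickle
bot.move_ptp([545,150,190],[np.pi,0,-np.pi/2]); bot.dwell(.2); st()
c=cam("wrist"); im=imaging.capture("wrist"); pickle.dump(c,open("c4.pkl","wb")); cv2.imwrite("pics/w4.png",im)
q=proj(c,place((550.5,197.5,.104),[(7,0,22)]))[0]; print(q)
x0,y0=int(q[0])-90,int(q[1])-68; print(x0,y0)
cv2.imwrite("pics/w4c.png",cv2.resize(im[y0:y0+140,x0:x0+180],None,fx=4.2,fy=4.2,interpolation=cv2.INTER_CUBIC))
```

```text
32.48 [545.1 149.  189.7] [-0.27  0.49  0.7 ] 0.498 0.0
[306.23752574 273.24285116]
216 205
```

View pics/w4c.png

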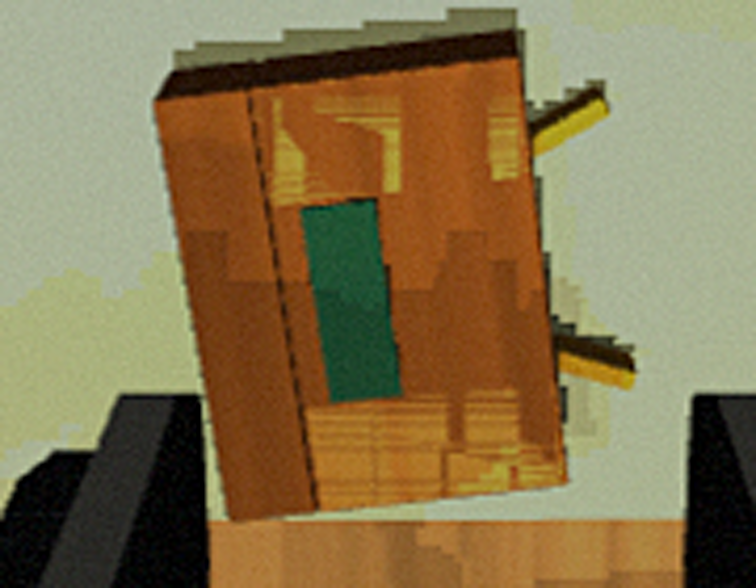

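Run:
```python
from h import *
import pickle
c=pickle.load(open("c4.pkl","rb"))
hp=[(41,-44,22),(-27,-44,22),(-27,44,22),(41,44,22)]
hx=np.array([(157,101),(520,57),(567,483),(232,520)])/4.2+[216,205]
v,e=fit(c,hp,hx,HOL); print("holder",v,e,(proj(c,place(v,hp))-hx).round(1).tolist())
print("cheek mid",[((np.c_[back(c,np.array(p)/4.2+[216,205],10)]).ravel()).round(1) for p in((604,100),(634,375))])
open("h.py","a").write(f"HOL=({v[0]:.2f},{v[1]:.2f},{v[2]:.4f})\n")
bot.move_ptp(tp(CAL,-48,-18,80),rpy(CAL[2]))
print(bot.movel(tp(CAL,-48,-18,20),max_speed=80,threshold=7)); st()
bot.grip(0,20); st(); bot.grip(0,45)
bot.movel(tp(CAL,-48,-16,80),max_speed=80); st()
```

```text
holder [5.52345822e+02 1.99885551e+02 1.19743709e-01] 0.8675705715330082 [[-0.7, -0.5], [0.5, -0.4], [0.9, 0.5], [-0.6, 0.6]]
cheek mid [array([514.5, 164.9,  10. ]), array([507.1, 222.2,  10. ])]
False
34.77 [ 510.8 -189.8   20.3] [0.35 0.11 0.04] 0.497 0.0
35.08 [ 511.1 -190.3   20.7] [-0.5 -0.9  3.3] 0.253 20.5
36.2 [ 510.1 -187.5   79.5] [ 0.65  0.15 -2.05] 0.247 43.8
```

Run:
```python
from h import *
H=(HOL[0],HOL[1]-.5,.122); o=rpy(H[2])
bot.move_ptp(tp(H,-133,0,60),o); st()
print(bot.movel(tp(H,-133,0,19.5),max_speed=50,threshold=6)); st()
z=bot.get_state()["tcp_pos"][2]+.8
bot.movel(tp(H,-133,0,z),max_speed=20)
print(bot.movel(tp(H,-88,0,z),max_speed=40,threshold=8)); st()
if abs(bot.get_state()["tcp_pos"][0]-tp(H,-88,0,z)[0])<3:
    print(bot.movel(tp(H,-47,0,z),max_speed=25,threshold=8)); st()
p=bot.get_state()["tcp_pos"]; d=p-[H[0],H[1],0]; a=H[2]
print("holder x,y of tcp",d[0]*np.cos(a)+d[1]*np.sin(a),-d[0]*np.sin(a)+d[1]*np.cos(a))
```

```text
37.62 [421.3 182.7  60.1] [ 0.22  0.45 -2.15] 0.246 43.8
True
38.37 [419.7 182.9  20.6] [-0.03 -0.88  2.89] 0.247 44.1
False
39.9 [464.6 188.6  21.3] [-0.77  0.62 -2.14] 0.252 44.0
False
41.69 [505.5 193.6  21.4] [-0.04  0.02 -2.93] 0.246 44.0
holder x,y of tcp -47.210390683674696 -0.010741263402593404
```

Run:
```python
from h import *
H=(HOL[0],HOL[1]-.5,.122); z=bot.get_state()["tcp_pos"][2]
print(bot.movel(tp(H,-38,0,z),max_speed=12,threshold=7)); st()
p=bot.get_state()["tcp_pos"]; d=p-[H[0],H[1],0]; a=H[2]
print("holder x,y of tcp",d[0]*np.cos(a)+d[1]*np.sin(a),-d[0]*np.sin(a)+d[1]*np.cos(a))
```

```text
True
42.04 [505.3 193.6  20.8] [1.3  0.23 2.69] 0.248 44.3
holder x,y of tcp -47.40575910287141 -0.04740348842705977
```

Run:
```python
from h import *
H=(HOL[0],HOL[1]-.5,.122); z=21.8; a=H[2]
p=bot.get_state()["tcp_pos"]; bot.movel([p[0],p[1],z],max_speed=20); bot.dwell(.2); st()
for x in(-46,-45,-44,-43,-42,-41,-40):
    hit=bot.movel(tp(H,x,0,z),max_speed=12,threshold=8); bot.dwell(.1); st()
    f=bot.get_state()["contact_force"]
    if f[0]<-6: print("wall",x); break
cv2.imwrite("pics/s6.png",imaging.capture("scene"))
```

```text
42.52 [505.1 193.5  21.6] [ 0.09  0.95 -1.75] 0.247 44.1
42.88 [505.7 193.6  21.6] [-4.42 -0.66 -0.06] 0.246 44.5
43.23 [505.7 193.6  21.5] [-6.24 -2.08  3.3 ] 0.25 44.8
wall -45
```

Run:
```python
from h import *
p=bot.get_state()["tcp_pos"]
bot.movel([p[0]-.3,p[1],20.7],max_speed=10,threshold=8); st()
bot.grip(.5); st()
p=bot.get_state()["tcp_pos"]
bot.movel([p[0],p[1],110],max_speed=100)
bot.move_ptp([350,120,260],rpy(.12)); st()
im=imaging.capture("top"); c=cam("top"); hsv=cv2.cvtColor(im,cv2.COLOR_BGR2HSV)
m=cv2.inRange(hsv,(105,150,60),(125,255,255)); m[:190]=0;m[330:]=0;m[:,:180]=0;m[:,350:]=0
k=np.argwhere(m)[:,::-1]; print(len(k))
if len(k): print("knob",back(c,k.mean(0),42),"expect",tp(HOL,-50,0,42))
s=imaging.capture("scene"); cv2.imwrite("pics/s7.png",s)
cv2.imwrite("pics/f.png",cv2.resize(s[140:340,190:440],None,fx=3,fy=3,interpolation=cv2.INTER_CUBIC))
```

```text
43.68 [505.5 193.6  21. ] [-4.01 -1.89  4.56] 0.246 44.8
44.02 [506.2 193.7  20.8] [-0.66  0.05 -0.07] 0.501 0.0
45.98 [350.7 120.1 259.6] [1.01 0.2  0.28] 0.497 0.0
112
knob [503.57943183 193.32304228  42.        ] expect [502.70777476 193.91928203  42.        ]
```

View pics/f.png

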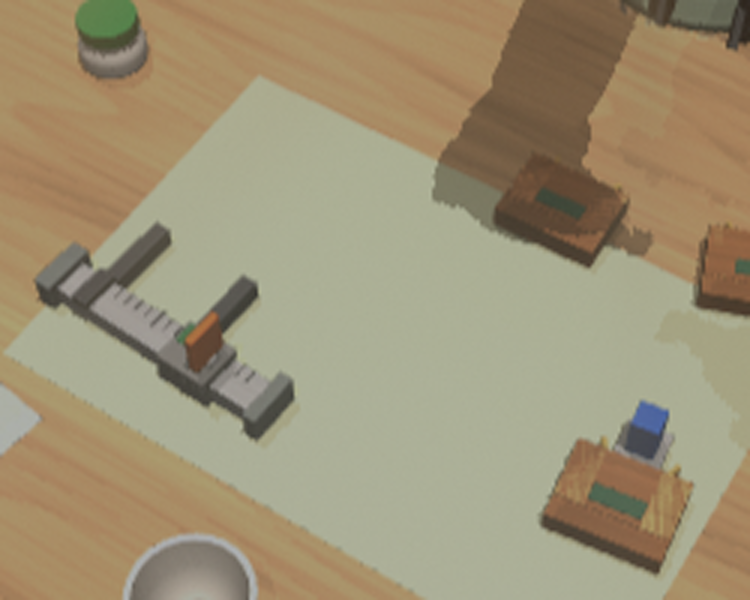

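The plate is home in the slot, with its measured knob position within 1 mm of expected, and the jaw is wide open. Handing in now.

```bash
python3 -c "
from h import *
print(bot.sign_off())"
```

```text
the job is handed in; nothing more can be done
None
```

The job is handed in (result not reported back): jaw pressed shut on the plate for over a second, then reopened to about 70 mm, and the plate slid home against the slot's end wall at about 46 s; I viewed 11 pictures, one over the limit of 10.

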